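# Trim the weighing indicator with its edge thumbwheel

## Robot

A 6-joint arm with a two-finger parallel gripper is mounted at the origin on a cart in front of the work surface, level with it; the furniture and walls round the work are solid. World frame = base frame: x ahead of the robot, y to its left, z up, the work surface at z = 0. Lengths are in m, angles in rad, forces in N, time in s.
With the tool pointing down it reaches from about 0.375 to 0.975 m from the base axis. Payload 3.8 kg.
Tool frame: the origin (TCP) lies where the fingers leave the gripper's body, on its centre line; the fingertips stand 73 mm ahead of it and the grasp point (between the pads) lies 54 mm ahead of it (nose_length is the distance from the TCP to the fingertips, in m); z points along the fingers, y is the line along which they close (so a half turn about z gives the same grasp; the last joint's range is limited). The gripper opens to 85 mm and grips with 20 to 120 N. Pads are 22 mm wide; open, the fingers measure 114 mm over their backs; the gripper's body (76 mm by 85 mm) begins 54 mm behind the grasp point. The pads swing forward as they close: fully open they stand 13 mm farther back than shut.
Start: joints at [1.285, 0.264, 1.604, -0, 1.274, -0.037], TCP at [0.166, 0.654, 0.304] pointing down, gripper open.
Joint ranges: [-2.63, 2.63], [-0.94, 2.18], [0.31, 2.57], [-1.31, 4.45], [0, 2.66], [-2.55, 2.55]. Speed limits (rad/s): [2.57, 2.57, 3.14, 3.14, 3.14, 3.14].

## Interface

Orientations are given as a rotation vector (axis times angle).
In Python, from workcell import read_state, read_camera, calibration, finish_job, look_for, cut_out, tip_of, nose_length gives the robot as it stands.
- The arm moves only by the tool step_arm, never from a script. Its argument "targets" is a list of rows, each a list of 3 entries, a list of its own where there are three numbers: the turn, a rotation vector about the tool's x, y, z in rad, then the shift along the tool's x, y, z in mm, then the finger opening in mm, from 0 to 85.4. In form: [[[ax, ay, az], [x, y, z], grip], ...]. A call has 1 to 5 rows; each row shifts and turns the commanded pose from where the row before left it, along the tool's axes as they then stand; what a row does not reach is not made up. A row lasts 1/12 s, in which the tool goes at most 41.7 mm and 7.16 degrees, less where a joint would pass 70% of its speed; a pose out of reach is approached as far as the arm can. A call with a gripper value outside its range is refused whole. The fingers move at their own pace and stop on an object; "grip_force" is the grip in N (left out, the last holds). Time passes only in rows, so rows that do not move let the fingers close. It gives the time, the measured TCP pose, the force, the opening and the grip force at its end, in the units of the state.
- read_state(): the state, without advancing time (a new reading comes with each control period).
- read_camera(name): name is "side" or "top" or "wrist"; returns the picture (400x640x3 uint8, red, green, blue); there is no depth.
- calibration(name): a dict with "camera_matrix" (3x3 intrinsics, pixels), "dist_coeffs" ([k1, k2, p1, p2, k3] as OpenCV has them; the pictures are not rectified), "R" (3x3) and "t" (3): a world point X has camera coordinates R X + t. Camera axes: x right, y down, z forward; pixel columns grow to the right and rows downward; lengths in m; the calibration is good to about 2 mm. A picture is of the moment at which its call begins: read the wrist's pose just before it. calibration takes no time and is no camera call; for the wrist camera it gives the pose at the moment of the call.
- finish_job(): hands the job in; it is judged then, once.
Trained networks look in the newest picture that a camera, given by its name, has taken for a name from the list of things; names that differ only in an ending like _2 or _b are one class to them, and where a whole thing is asked for, a point or a joint stands for the part that bears it (a point fixed in the world has none). Each returns a list of dicts, best first, with "score" (0 to 1); they miss things now and then, are a little off and sometimes report something else, mostly with a low value. They report only what shows in the picture. A call takes as long as a camera call.
- look_for(camera, query): "extent" ([left, top, right, bottom] in pixels, round what is visible of it).
- cut_out(camera, query): "region" (400x640 bool, what is visible of it) and "extent" ([left, top, right, bottom] in pixels, round what is visible of it).
- tip_of(camera, query): "at" ([row, column] in pixels: a listed point, or the origin of a listed thing).
The state is a dict: "time": time; "q": joint angles; "joint_vel": joint speeds; "joint_torque": joint torques, N m; "tool_pos": TCP position; "tcp_rot": TCP orientation; "wrist_force": force on the tool from outside, world axes, zero at the start; "torque": the same for the moment, N m; "width": opening from 0.0 (shut) to 1.0 (fully open); "grip_force": force on a finger pad.
Only numpy, scipy, OpenCV 4.12 (cv2) and the standard library are available. Lean on these libraries where they do the work, as an engineer would, in place of code of your own. Each camera call takes 0.05 s, during which the arm holds its last target. There are 200 camera calls.

## Task

Trim the grey weighing indicator: with a fingertip resting gently on the ribbed thumbwheel, roll it in its slot, in several strokes if need be, until the red needle points squarely at the middle of the orange disc on the dial. Then press the green button well down to store the setting, and let go. Never press the indicator hard (stay under 20 N), do not press the button before the needle points at the orange disc, and leave the other things on the bench where they are.

Things in the scene. Friction and masses are not known exactly. Their poses are not given: they have to be found in the camera images.
- console: Grey flat-topped indicator box, fixed to the bench, 160 (its x) x 216 (its y) x 62 mm high; origin at the centre of its underside; x points from the wheel to the dial at its far side, y to the left along the dial, z up. Top panel at 62 mm. The upright white dial with black frame and clear guard, 174 mm wide, takes up x +36 to +63 mm and reaches 120 mm up.
- wheel_slot (a point): Point in the plane of the top panel at the centre of the wheel's slot (17 mm along the box's x, 58 mm along its y). The black ribbed thumbwheel (radius 32 mm, 12 mm wide, axle along the box's x) stands out of the slot, highest straight above this point, 7 to 15 mm above the panel: the height differs from unit to unit and is not measured, so feel for it.
- wheel (a joint): Angle of wheel and needle in rad, -1.2 to 1.2; 0: needle upright; grows as the wheel's top and the needle go to the box's +y. The wheel's axle is sprung: pressed down, it gives 4 N per mm for 3 mm, then is hard (12 N). Turning takes 1.3 N at the rim, 2 N at 30 mm/s: a fingertip that presses with less than about 3 to 4 N slips (friction varies). The wheel stays where it is left.
- orange_disc: Orange disc on the dial, 14 mm across, behind the needle's path; origin at its centre. It is on the box's +y or -y side; the needle (red, 2.4 mm wide, reaching 68 mm from the shaft, turning with the wheel) points at its middle at a wheel angle of +0.9 or -0.9 rad in turn. A blue disc on the other side is another preset, not to be used.
- store_button_top (a point): Centre of the top of the round green push button, 22 mm across, in a black collar on the panel, 78 mm to the box's -y side of the wheel. Presses straight down, 7 mm of travel, sprung (6 N fully down).
- store_button (a joint): Travel of the green button in m, 0 up, 0.007 fully down; it counts as pressed beyond 0.004.
- oil_bottle: Bystander: white dropper bottle with red cap, 45 x 45 x 130 mm, origin under its centre, left of the box.
- weight_200g: Bystander: silver knobbed weight, 29 mm across, 51 mm high, left of the box, origin under its centre. Beyond it stands a fixed black case, open, its upright lid 0.42 m high; the lid's near edge is at about x 0.63, y 0.12 m in the robot's frame and it runs back from there to about x 1.1, y -0.03: keep the arm clear of it and come to the box from the robot's side.
- small_weight0: Bystander: small silver knobbed weight, 22 mm across, 30 mm high, left of the box, origin under its centre.
- meter: Bystander: yellow and black multimeter lying flat, 142 x 70 x 38 mm, right of the box, origin under its centre.

How it is judged:
By the outcome, as a careful person would: the job done as asked, in the order asked, and still so for the second after the job is handed in, with the robot touching nothing.
It also fails if it takes over 45 s, if anything falls off the work surface, if the arm or the gripper's body presses on something with over 40 N, if the wrist force passes 120 N, or if a joint passes its speed limit or range.

## Working session

There is one attempt and no reset: what is moved stays moved. The work goes in short steps, Python scripts to look and compute and a tool call to move; the robot and the scene stay as the last step left them, time stands still between calls to the robot, and variables do not carry over. Pictures are saved under pics/ and viewed, at most 11 in all, crops included, and the job is handed in when it is done.

Besides the shell and the picture viewer there is one more tool, called after "Emit:" as name(argument=value, ...) on one line, values as JSON. step_arm: Moves the arm, as the interface text tells. Its arguments: {"type":"object","properties":{"targets":{"type":"array","items":{"type":"array"}},"grip_force":{"type":"number"}},"required":["targets"]}

```bash
mkdir -p pics; ls; python3 - <<'E'
from workcell import *
import cv2,numpy as np
ims=[]
for c in ["side","top"]:
    im=read_camera(c); cv2.imwrite(f"pics/{c}0.png",im[:,:,::-1])
    k=calibration(c); print(c,np.round(k["R"],3).tolist(),np.round(k["t"],3).tolist())
    for q in ["wheel_slot","orange_disc","store_button_top","console"]:
        print(q,[(np.round(d["at"],1).tolist(),round(d["score"],2)) for d in tip_of(c,q)[:2]])
s=read_state();print(s["time"],s["tool_pos"],s["tcp_rot"],s["wrist_force"],nose_length)
E
```

```text
pics
side [[-0.983, -0.181, 0.001], [-0.091, 0.491, -0.866], [0.157, -0.852, -0.5]] [0.503, 0.134, 1.015]
wheel_slot [([194.2, 318.9], 0.8)]
orange_disc []
store_button_top [([175.4, 320.1], 0.49)]
console []
top [[-0.026, -1.0, -0.0], [-0.997, 0.026, -0.076], [0.076, -0.002, -0.997]] [-0.027, 0.551, 0.977]
wheel_slot [([213.8, 339.1], 0.69)]
orange_disc [([172.7, 346.8], 0.42)]
store_button_top [([207.2, 369.5], 0.52), ([235.5, 453.6], 0.3)]
console [([198.9, 332.8], 0.7)]
0.5 [0.16618416 0.65420791 0.30384186] [ 3.89711327e-01  3.11731350e+00 -7.96125591e-05] [ 0.41614772  0.30830716 -0.38072778] 0.0726
```

View pics/side0.png

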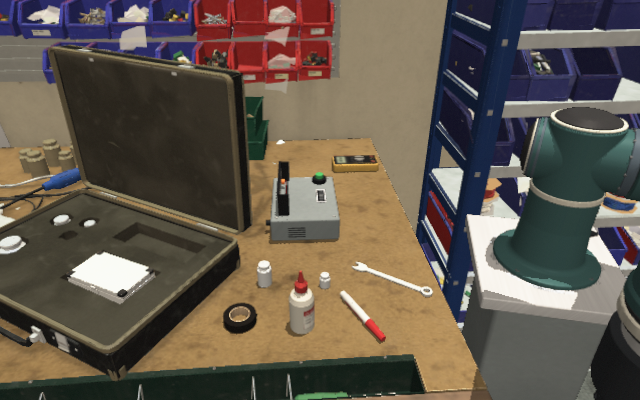

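View pics/top0.png

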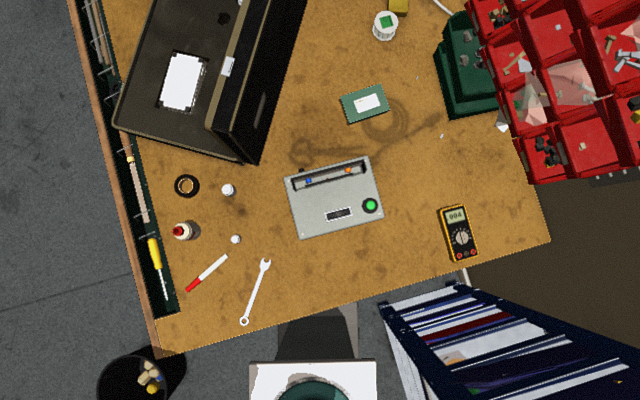

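The two views show the box ahead of the robot. In the top image the wheel is at (row 214, col 339) and the green button at (205, 370). The orange disc is at (170, 348), on the -y side, and the blue one at (180, 308), so the target angle is -0.9 rad.

```bash
cat > h.py <<'E'
from workcell import *
import cv2,numpy as np
from scipy.spatial.transform import Rotation as Ro
def ray(c,rc,k=None):
    k=k or calibration(c)
    p=cv2.undistortPoints(np.array([[[rc[1],rc[0]]]],float),np.array(k["camera_matrix"]),np.array(k["dist_coeffs"]))[0,0]
    R=np.array(k["R"]);t=np.array(k["t"])
    return -R.T@t, R.T@np.array([p[0],p[1],1])
def at_z(c,rc,z,k=None):
    o,d=ray(c,rc,k); return o+d*(z-o[2])/d[2]
def proj(c,X,k=None):
    k=k or calibration(c)
    r,_=cv2.Rodrigues(np.array(k["R"]))
    return cv2.projectPoints(np.array(X,float).reshape(-1,1,3),r,np.array(k["t"]),np.array(k["camera_matrix"]),np.array(k["dist_coeffs"]))[0].reshape(-1,2)
E
python3 - <<'E'
from h import *
for n,c,rc,z in [("w","top",(213.8,339.1),.07),("w","side",(194.2,318.9),.07),("b","top",(205.5,370),.075),("b","side",(175.4,320),.075)]+[("corner","top",a,.062) for a in [(177,285),(156,368),(216,384),(239,302)]]:
    print(n,c,np.round(at_z(c,rc,z),4))
s=read_state();R=Ro.from_rotvec(s["tcp_rot"]).as_matrix();print(R.round(3))
k=calibration("wrist");print("wcam in tool",(R.T@(-np.array(k["R"]).T@np.array(k["t"])-s["tool_pos"])).round(3),(np.array(k["R"])@R).round(3))
E
```

```text
w top [ 0.5157 -0.076   0.07  ]
w side [ 0.5194 -0.0661  0.07  ]
b top [ 0.5332 -0.1496  0.075 ]
b side [ 0.5329 -0.1569  0.075 ]
corner top [0.6084 0.0519 0.062 ]
corner top [ 0.6545 -0.1505  0.062 ]
corner top [ 0.5079 -0.1839  0.062 ]
corner top [0.4581 0.014  0.062 ]
[[-0.969  0.246  0.   ]
 [ 0.246  0.969 -0.   ]
 [-0.    -0.    -1.   ]]
wcam in tool [ 0.066  0.    -0.07 ] [[ 0.     1.     0.001]
 [-0.966  0.    -0.257]
 [-0.257 -0.001  0.966]]
```

Emit:
step_arm(targets=[[[0, 0, -0.118], [0, 0, 0], 0], [[0, 0, -0.118], [0, 0, 0], 0], [[0, 0, -0.118], [0, 0, 0], 0], [[0, 0, -0.118], [0, 0, 0], 0], [[0, 0, 0], [-7, -39, 0], 0]])

```text
time: 0.92
tool_pos: [0.1799, 0.6216, 0.3031]
tcp_rot: [0.362, -3.12, -0.006]
wrist_force: [0.9, -0.4, 0.8]
width: 0.291
grip_force: 0.0
```

Emit:
step_arm(targets=[[[0, 0, 0], [-7, -39, 0], 0], [[0, 0, 0], [-7, -39, 0], 0], [[0, 0, 0], [-7, -39, 0], 0], [[0, 0, 0], [-7, -39, 0], 0], [[0, 0, 0], [-7, -39, 0], 0]])

```text
time: 1.33
tool_pos: [0.2593, 0.4336, 0.304]
tcp_rot: [-0.351, 3.122, 0.0]
wrist_force: [0.3, 0.1, 0.7]
width: -0.002
grip_force: 0.0
```

Emit:
step_arm(targets=[[[0, 0, 0], [-7, -39, 0], 0], [[0, 0, 0], [-7, -39, 0], 0], [[0, 0, 0], [-7, -39, 0], 0], [[0, 0, 0], [-7, -39, 0], 0], [[0, 0, 0], [-7, -39, 0], 0]])

```text
time: 1.75
tool_pos: [0.3365, 0.2512, 0.3043]
tcp_rot: [-0.351, 3.121, 0.001]
wrist_force: [1.3, -0.4, 0.3]
width: 0.003
grip_force: 0.0
```

Emit:
step_arm(targets=[[[0, 0, 0], [-7, -39, 6], 0], [[0, 0, 0], [-7, -39, 12], 0], [[0, 0, 0], [-7, -39, 12], 0], [[0, 0, 0], [-7, -39, 12], 0], [[0, 0, 0], [-7, -39, 12], 0]])

```text
time: 2.17
tool_pos: [0.414, 0.0686, 0.2501]
tcp_rot: [-0.35, 3.12, 0.0]
wrist_force: [0.2, 0.5, -0.2]
width: -0.0
grip_force: 0.0
```

```bash
python3 - <<'E'
from h import *
s=read_state();k=calibration("wrist");im=read_camera("wrist");cv2.imwrite("pics/w1.png",im[:,:,::-1])
print(s["time"],s["tool_pos"],s["wrist_force"],nose_length);print(Ro.from_rotvec(s["tcp_rot"]).as_matrix().round(3).tolist())
print(k["camera_matrix"])
for q,z in [("wheel_slot",.062),("store_button_top",.075),("orange_disc",None)]:
    for d in tip_of("wrist",q)[:2]:
        print(q,np.round(d["at"],1),round(d["score"],2), at_z("wrist",d["at"],z,k).round(4) if z else "")
E
```

```text
2.1667 [0.41400212 0.06857312 0.25006472] [ 0.23480897  0.52136795 -0.1753155 ] 0.0726
[[-0.975, -0.221, 0.002], [-0.221, 0.975, 0.0], [-0.002, -0.0, -1.0]]
[[300.66171561   0.         317.45481944]
 [  0.         300.66171561 198.96098095]
 [  0.           0.           1.        ]]
wheel_slot [268.8 151. ] 0.77 [ 0.521  -0.0714  0.062 ]
store_button_top [278.   49.2] 0.85 [ 0.5459 -0.1616  0.075 ]
store_button_top [272.3 182.7] 0.57 [ 0.5091 -0.0359  0.075 ]
```

View pics/w1.png

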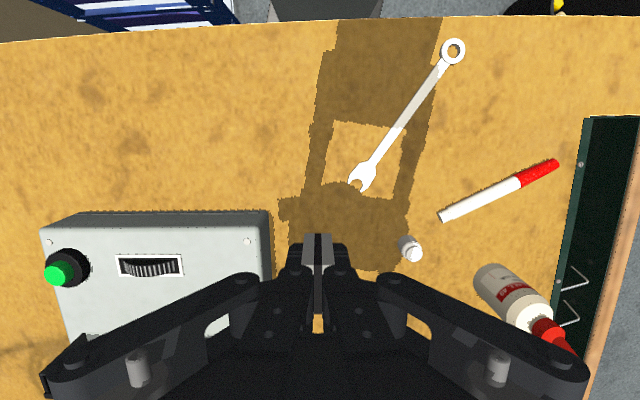

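The wrist view shows the wheel at (269, 151) and the button at (272, 60), with the dial hidden behind the gripper. I'll move over the box and tilt to see the dial.

Emit:
step_arm(targets=[[[0, 0, 0], [-2, -32, 10], 0], [[0, 0, 0], [-2, -32, 15], 0], [[0, 0, 0], [-2, -32, 15], 0], [[0, 0, 0], [-2, -32, 20], 0], [[0, 0, 0], [-2, -32, 20], 0]])

```text
time: 2.78
tool_pos: [0.4601, -0.0829, 0.1706]
tcp_rot: [-0.354, 3.118, -0.001]
wrist_force: [0.7, 0.6, 0.0]
width: 0.003
grip_force: 0.0
```

Emit:
step_arm(targets=[[[0, -0.105, 0], [0, 0, 0], 0], [[0, -0.105, 0], [0, 0, 0], 0], [[0, -0.105, 0], [0, 0, 0], 0], [[0, -0.105, 0], [0, 0, 0], 0], [[0, -0.105, 0], [0, 0, 0], 0]])

```text
time: 3.2
tool_pos: [0.4609, -0.0738, 0.1754]
tcp_rot: [-0.276, 2.612, 0.065]
wrist_force: [-0.8, 0.7, 0.0]
width: 0.001
grip_force: 0.0
```

```bash
python3 - <<'E'
from h import *
s=read_state();k=calibration("wrist");im=read_camera("wrist");cv2.imwrite("pics/w2.png",im[:,:,::-1])
print(s["time"],s["tool_pos"],s["wrist_force"])
for q,z in [("wheel_slot",.062),("store_button_top",.075),("orange_disc",None)]:
    for d in tip_of("wrist",q)[:2]:
        print(q,np.round(d["at"],1),round(d["score"],2), at_z("wrist",d["at"],z,k).round(4) if z else "")
E
```

```text
3.2 [ 0.46090861 -0.07383072  0.17539729] [-0.75658417  0.67218971  0.01255655]
wheel_slot [205.7 303.8] 0.92 [ 0.5163 -0.0719  0.062 ]
store_button_top [231.6 179.7] 0.66 [ 0.5461 -0.1523  0.075 ]
```

View pics/w2.png

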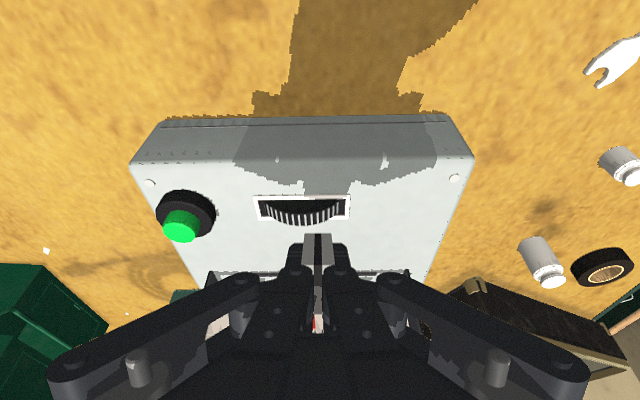

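The image is upside down: the wheel is at (206, 304), the button at (225, 180), and the dial sits behind the fingers. A half turn of the tool will put the camera above the fingers, so I'm checking the joints first.

```bash
python3 -c "
from h import *
s=read_state();print(s['time'],s['q'].round(3) if hasattr(s['q'],'round') else s['q'],s['tool_pos'])"
```

```text
3.4 [-0.369 -0.223  2.424  0.52   0.56  -2.552] [ 0.46116714 -0.07362383  0.17612301]
```

Emit:
step_arm(targets=[[[0, 0.105, 0], [0, 0, 0], 0], [[0, 0.105, 0], [0, 0, 0], 0], [[0, 0.105, 0], [0, 0, 0], 0], [[0, 0.105, 0], [0, 0, 0], 0], [[0, 0.105, 0], [0, 0, -30], 0]])

```text
time: 3.82
tool_pos: [0.4565, -0.0745, 0.2022]
tcp_rot: [0.337, -3.1, 0.015]
wrist_force: [-1.1, 1.0, -1.6]
width: 0.001
grip_force: 0.0
```

Emit:
step_arm(targets=[[[0, 0, 0.122], [0, 0, 0], 0], [[0, 0, 0.122], [0, 0, 0], 0], [[0, 0, 0.122], [0, 0, 0], 0], [[0, 0, 0.122], [0, 0, 0], 0], [[0, 0, 0.122], [0, 0, 0], 0]])

```text
time: 4.23
tool_pos: [0.46, -0.075, 0.2064]
tcp_rot: [-0.621, -3.074, 0.021]
wrist_force: [0.3, -0.2, 0.3]
width: 0.0
grip_force: 0.0
```

```bash
python3 -c "
from h import *
s=read_state();print(s['time'],s['q'],s['tool_pos'],Ro.from_rotvec(s['tcp_rot']).as_matrix().round(3))"
```

```text
4.2333 [-0.20711233 -0.04691525  2.13612172 -0.01534851  1.05808742 -1.37140217] [ 0.4599604  -0.07496528  0.20639759] [[-0.921  0.388 -0.008]
 [ 0.388  0.921 -0.012]
 [ 0.003 -0.014 -1.   ]]
```

Emit:
step_arm(targets=[[[0, 0, 0.12], [0, 0, 0], 0], [[0, 0, 0.12], [0, 0, 0], 0], [[0, 0, 0.12], [0, 0, 0], 0], [[0, 0, 0.12], [0, 0, 0], 0], [[0, 0, 0.12], [0, 0, 0], 0]])

```text
time: 4.65
tool_pos: [0.4599, -0.075, 0.2064]
tcp_rot: [-1.504, -2.756, 0.023]
wrist_force: [-0.5, 1.0, -0.3]
width: -0.004
grip_force: 0.0
```

Emit:
step_arm(targets=[[[0, 0, 0.12], [0, 0, 0], 0], [[0, 0, 0.12], [0, 0, 0], 0], [[0, 0, 0.12], [0, 0, 0], 0], [[0, 0, 0.12], [0, 0, 0], 0], [[0, 0, 0.12], [0, 0, 0], 0]])

```text
time: 5.07
tool_pos: [0.4598, -0.075, 0.2064]
tcp_rot: [2.25, 2.188, -0.022]
wrist_force: [1.2, 0.2, -0.1]
width: -0.0
grip_force: 0.0
```

Emit:
step_arm(targets=[[[0, 0, 0.12], [0, 0, 0], 0], [[0, 0, 0.12], [0, 0, 0], 0], [[0, 0, 0.12], [0, 0, 0], 0], [[0, 0, 0.12], [0, 0, 0], 0], [[0, 0, 0.12], [0, 0, 0], 0]])

```text
time: 5.48
tool_pos: [0.4598, -0.075, 0.2064]
tcp_rot: [2.793, 1.423, -0.02]
wrist_force: [-0.2, -0.4, -0.7]
width: -0.001
grip_force: 0.0
```

Emit:
step_arm(targets=[[[0, 0, 0.12], [0, 0, 0], 0], [[0, 0, 0.12], [0, 0, 0], 0], [[0, 0, 0.12], [0, 0, 0], 0], [[0, 0, 0.12], [0, 0, 0], 0], [[0, 0, 0.12], [0, 0, 0], 0]])

```text
time: 5.9
tool_pos: [0.4598, -0.075, 0.2064]
tcp_rot: [3.085, 0.534, -0.016]
wrist_force: [0.2, 0.6, -0.0]
width: 0.004
grip_force: 0.0
```

```bash
python3 -c "
from h import *
s=read_state();print(s['time'],s['q'],s['tool_pos'],Ro.from_rotvec(s['tcp_rot']).as_matrix().round(3))"
```

```text
5.9 [-0.20727123 -0.0470665   2.13632947 -0.01535657  1.05807027  1.02845267] [ 0.45984624 -0.0750188   0.2063663 ] [[ 0.942  0.336 -0.008]
 [ 0.336 -0.942 -0.012]
 [-0.012  0.008 -1.   ]]
```

Emit:
step_arm(targets=[[[0, 0, 0.12], [0, 0, 0], 0], [[0, 0.117, 0], [0, 0, 0], 0], [[0, 0.117, 0], [0, 0, 0], 0], [[0, 0.117, 0], [0, 0, 0], 0], [[0, 0.117, 0], [0, 0, 0], 0]])

```text
time: 6.32
tool_pos: [0.4602, -0.075, 0.2073]
tcp_rot: [-2.998, -0.349, -0.709]
wrist_force: [1.3, 0.4, -0.1]
width: 0.003
grip_force: 0.0
```

Emit:
step_arm(targets=[[[0, 0.117, 0], [0, 0, 0], 0], [[0, 0.117, 0], [0, 0, 0], 0], [[0, 0, 0], [0, 0, 0], 0]])

```text
time: 6.57
tool_pos: [0.4571, -0.0726, 0.2038]
tcp_rot: [-2.893, -0.337, -0.968]
wrist_force: [-0.6, 0.1, -0.6]
width: 0.004
grip_force: 0.0
```

```bash
python3 - <<'E'
from h import *
s=read_state();k=calibration("wrist");im=read_camera("wrist");cv2.imwrite("pics/w3.png",im[:,:,::-1])
print(s["time"],s["q"],s["tool_pos"],s["wrist_force"]);print(Ro.from_rotvec(s["tcp_rot"]).as_matrix().round(3).tolist())
for q,z in [("wheel_slot",.062),("store_button_top",.075),("orange_disc",None)]:
    for d in tip_of("wrist",q)[:2]:
        print(q,np.round(d["at"],1),round(d["score"],2), at_z("wrist",d["at"],z,k).round(4) if z else "")
E
```

```text
6.5667 [-0.43573237 -0.30703658  2.46796859  0.74773421  0.57783794  0.34818381] [ 0.45711219 -0.07264741  0.20384209] [-0.5665921   0.14607493 -0.64278352]
[[0.777, 0.229, 0.586], [0.184, -0.973, 0.137], [0.601, 0.001, -0.799]]
wheel_slot [254.6 338.1] 0.98 [ 0.5171 -0.0753  0.062 ]
store_button_top [244.6 445.5] 0.59 [ 0.5404 -0.1535  0.075 ]
```

View pics/w3.png

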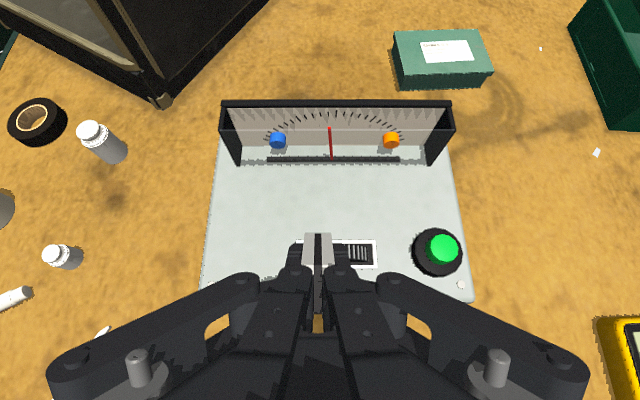

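The wrist view is upright now. The dial runs from col 222 to 455, with blue at (140, 278), orange at (140, 391) and the needle near upright at col 330. The wheel is at (254, 355) and the button at (245, 445), so the wheel must roll right, which is tool +y.

```bash
cat >> h.py <<'E'
YAW=0.226; BX=np.array([np.cos(YAW),np.sin(YAW),0]); BY=np.array([-np.sin(YAW),np.cos(YAW),0])
W=np.array([.518,-.073,.062])
TIP=np.array([-.009,0,.073])
def on_dial(k,px,depth=.080):  # px (col,row) -> (by,z) on the dial plane, mm, relative to wheel slot / bench
    out=[]
    for c,r in np.atleast_2d(px):
        o,d=ray("wrist",(r,c),k); l=(depth-(o-W)@BX)/(d@BX); X=o+d*l; out.append([(X-W)@BY*1e3,X[2]*1e3])
    return np.array(out)
def dial(im,k):
    hsv=cv2.cvtColor(im,cv2.COLOR_RGB2HSV); h,s,v=[hsv[:,:,i].astype(int) for i in range(3)]
    sub=np.zeros(h.shape,bool); 
    c=proj("wrist",[W+BX*.08+np.array([0,0,.03])],k)[0]; r0,c0=int(c[1]),int(c[0]); sub[max(0,r0-50):r0+50,max(0,c0-110):c0+110]=1
    red=sub&((h<5)|(h>174))&(s>150)&(v>90); ora=sub&(h>8)&(h<18)&(s>200)&(v>150); blu=sub&(h>100)&(h<125)&(s>130)
    P=lambda m: np.argwhere(m)[:,::-1].astype(float)
    for n,m in [("orange",ora),("blue",blu)]:
        if m.sum()>5: print(n,m.sum(),P(m).mean(0).round(1),on_dial(k,P(m).mean(0)).round(1))
    q=on_dial(k,P(red)); 
    vx,vy,x0,y0=cv2.fitLine(q.astype(np.float32),cv2.DIST_HUBER,0,.1,.01).ravel()
    if vy<0: vx,vy=-vx,-vy
    print("needle n",len(q),"angle",round(float(np.arctan2(vx,vy)),3),"z",q[:,1].min().round(1),q[:,1].max().round(1),"line through y",round(x0,1),"z",round(y0,1),"| y at z=42:",round(x0+(42-y0)*vx/vy,1))
def delta(off,height):  # tool-axis shift (mm) to put the tip at W+off*BY, height above bench
    s=read_state();R=Ro.from_rotvec(s["tcp_rot"]).as_matrix()
    t=W+BY*off; t=np.array([t[0],t[1],height]); c=s["tool_pos"]+R@TIP
    print("tip now",c.round(4),"delta tool mm",(R.T@(t-c)*1e3).round(1)); print("world z in tool",R[2].round(3),"F",np.round(s["wrist_force"],2),"t",s["time"])
E
python3 - <<'E'
from h import *
k=calibration("wrist");im=cv2.imread("pics/w3.png")[:,:,::-1].copy()
dial(im,k); delta(0.007,.090)
E
```

```text
orange 107 [389.2 142.2] [[-42.5 103.4]]
blue 250 [285.3 137.4] [[ 37.1 109. ]]
needle n 80 angle 0.087 z 76.5 122.5 line through y 3.2 z 102.1 | y at z=42: -2.1
tip now [ 0.4954 -0.0655  0.1425] delta tool mm [-15.3   5.2  54.2]
world z in tool [ 0.601  0.004 -0.799] F [-0.17 -0.31  0.18] t 6.7667
```

Emit:
step_arm(targets=[[[0, 0, 0], [-5, 2, 18], 0], [[0, 0, 0], [-5, 2, 18], 0], [[0, 0, 0], [-5, 1, 18], 0], [[0, 0, 0], [0, 0, 0], 0], [[0, 0, 0], [0, 0, 0], 0]])

```text
time: 7.18
tool_pos: [0.48, -0.0732, 0.1523]
tcp_rot: [-2.894, -0.336, -0.964]
wrist_force: [0.3, -0.4, 0.9]
width: 0.0
grip_force: 0.0
```

```bash
sed -i 's/depth=.080/depth=.093/' h.py; python3 - <<'E'
from h import *
k=calibration("wrist");im=read_camera("wrist");cv2.imwrite("pics/w4.png",im[:,:,::-1])
dial(im,k); delta(0.007,.080);print(read_state()["q"])
for d in tip_of("wrist","wheel_slot")[:1]: print(d["at"],at_z("wrist",d["at"],.062,k).round(4))
E
```

```text
orange 193 [401.1 127.7] [[-47.3  77.9]]
blue 386 [257.9 124.5] [[49.  80.5]]
needle n 149 angle 0.083 z 48.2 100.5 line through y 4.3 z 77.5 | y at z=42: 1.3
tip now [ 0.516  -0.0652  0.0895] delta tool mm [-5.5  1.   7.8]
world z in tool [ 0.601  0.002 -0.799] F [ 0.23 -0.9  -0.44] t 7.2333
[-0.40822892 -0.15408215  2.46904412  0.94038977  0.45802301  0.14643372]
```

View pics/w4.png

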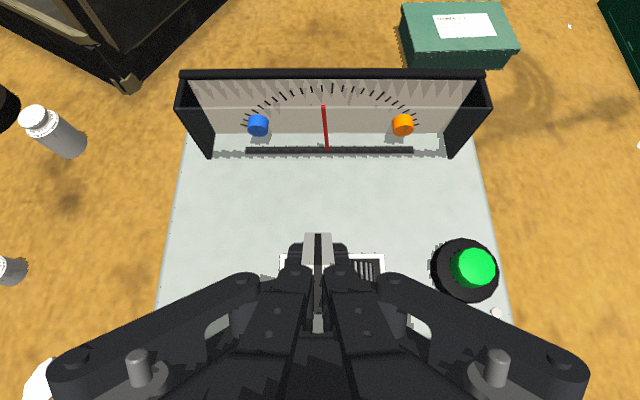

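The slot spans cols 280 to 385 with the finger 7 mm left of centre. The needle is at about +0.08, pointing at (105, 323), and the orange disc is at (128, 401). Next I descend and feel for the wheel.

Emit:
step_arm(targets=[[[0, 0, 0], [-3, 0, 4], 0], [[0, 0, 0], [-2.4, 0, 3.2], 0], [[0, 0, 0], [-0.9, 0, 1.2], 0], [[0, 0, 0], [0, 0, 0], 0]])

```text
time: 7.62
tool_pos: [0.4794, -0.0739, 0.1426]
tcp_rot: [-2.895, -0.334, -0.969]
wrist_force: [0.1, 0.2, 0.6]
width: 0.002
grip_force: 0.0
```

Emit:
step_arm(targets=[[[0, 0, 0], [-0.6, 0, 0.8], 0], [[0, 0, 0], [-0.6, 0, 0.8], 0], [[0, 0, 0], [0, 0, 0], 0]])

```text
time: 7.87
tool_pos: [0.4794, -0.0739, 0.1404]
tcp_rot: [-2.895, -0.333, -0.969]
wrist_force: [1.1, 0.0, -0.6]
width: 0.003
grip_force: 0.0
```

Emit:
step_arm(targets=[[[0, 0, 0], [-0.6, 0, 0.8], 0], [[0, 0, 0], [-0.6, 0, 0.8], 0], [[0, 0, 0], [0, 0, 0], 0]])

```text
time: 8.12
tool_pos: [0.4793, -0.0738, 0.1381]
tcp_rot: [-2.895, -0.333, -0.968]
wrist_force: [-0.3, -0.1, -0.4]
width: -0.002
grip_force: 0.0
```

Emit:
step_arm(targets=[[[0, 0, 0], [-0.6, 0, 0.8], 0], [[0, 0, 0], [-0.6, 0, 0.8], 0], [[0, 0, 0], [0, 0, 0], 0]])

```text
time: 8.37
tool_pos: [0.4796, -0.0739, 0.1363]
tcp_rot: [-2.895, -0.333, -0.969]
wrist_force: [0.0, 0.6, 0.9]
width: 0.001
grip_force: 0.7
```

Emit:
step_arm(targets=[[[0, 0, 0], [-0.6, 0, 0.8], 0], [[0, 0, 0], [0, 0, 0], 0]])

```text
time: 8.53
tool_pos: [0.4797, -0.0739, 0.1355]
tcp_rot: [-2.895, -0.333, -0.97]
wrist_force: [-1.6, 0.9, 3.6]
width: 0.001
grip_force: 1.8
```

Emit:
step_arm(targets=[[[0, 0, 0], [-0.6, 0, 0.8], 0], [[0, 0, 0], [0, 0, 0], 0]])

```text
time: 8.7
tool_pos: [0.4798, -0.074, 0.1348]
tcp_rot: [-2.895, -0.334, -0.97]
wrist_force: [-2.8, 0.0, 6.2]
width: 0.0
grip_force: 3.0
```

Emit:
step_arm(targets=[[[0, 0, 0], [0, 2.5, 0], 0], [[0, 0, 0], [0, 2.5, 0], 0], [[0, 0, 0], [0, 2.5, 0], 0], [[0, 0, 0], [0, 2.5, 0], 0], [[0, 0, 0], [0, 2.5, 0], 0]])

```text
time: 9.12
tool_pos: [0.4827, -0.0858, 0.135]
tcp_rot: [-2.894, -0.334, -0.97]
wrist_force: [-2.3, 1.4, 6.9]
width: 0.001
grip_force: 3.1
```

```bash
python3 - <<'E'
from h import *
k=calibration("wrist");im=read_camera("wrist");cv2.imwrite("pics/w5.png",im[:,:,::-1])
dial(im,k); delta(-0.007,.080)
E
```

```text
orange 209 [387. 110.] [[-47.   79.4]]
blue 473 [231.4 108.6] [[49.1 80.2]]
needle n 228 angle -0.29 z 49.3 98.2 line through y -13.6 z 76.8 | y at z=42: -3.2
tip now [ 0.5188 -0.0781  0.0714] delta tool mm [ 5.5  1.9 -6.7]
world z in tool [ 0.603  0.002 -0.798] F [-2.78  0.25  6.27] t 9.1667
```

View pics/w5.png

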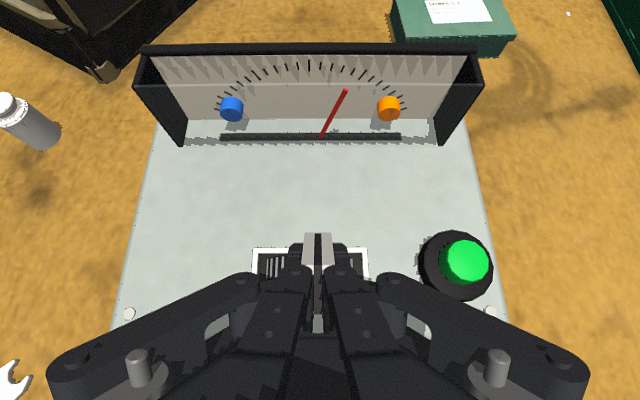

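The needle moved to -0.29 with its tip at (90, 345), so there was no slip. I'll continue 4 mm, then lift, step back and stroke again.

Emit:
step_arm(targets=[[[0, 0, 0], [0, 2, 0], 0], [[0, 0, 0], [0, 2, 0], 0], [[0, 0, 0], [0, 0, 0], 0]])

```text
time: 9.42
tool_pos: [0.4837, -0.0902, 0.135]
tcp_rot: [-2.895, -0.333, -0.971]
wrist_force: [-2.0, -0.8, 5.0]
width: 0.003
grip_force: 2.5
```

Emit:
step_arm(targets=[[[0, 0, 0], [4.2, 0, -5.6], 0], [[0, 0, 0], [0, -8, 0], 0], [[0, 0, 0], [0, -8, 0], 0], [[0, 0, 0], [0, 0, 0], 0], [[0, 0, 0], [-2.4, 0, 3.2], 0]])

```text
time: 9.83
tool_pos: [0.4793, -0.0735, 0.1372]
tcp_rot: [-2.895, -0.336, -0.969]
wrist_force: [-0.2, -0.9, 0.7]
width: -0.004
grip_force: 0.0
```

Emit:
step_arm(targets=[[[0, 0, 0], [-0.6, 0, 0.8], 0], [[0, 0, 0], [-0.6, 0, 0.8], 0], [[0, 0, 0], [-0.6, 0, 0.8], 0], [[0, 0, 0], [0, 0, 0], 0]])

```text
time: 10.17
tool_pos: [0.4799, -0.0743, 0.1346]
tcp_rot: [-2.894, -0.334, -0.969]
wrist_force: [-3.2, 0.8, 5.7]
width: 0.004
grip_force: 3.4
```

```bash
python3 - <<'E'
from h import *
k=calibration("wrist");im=read_camera("wrist")
dial(im,k); delta(-0.007,.080)
E
```

```text
orange 222 [406.  109.5] [[-47.   79.3]]
blue 468 [250.2 107.9] [[49.2 80.2]]
needle n 238 angle -0.452 z 49.9 93.8 line through y -22.3 z 73.2 | y at z=42: -7.1
tip now [ 0.5158 -0.0661  0.0709] delta tool mm [ 5.9 14.2 -6.9]
world z in tool [ 0.602  0.002 -0.798] F [-4.61  1.17  6.03] t 10.2167
```

Emit:
step_arm(targets=[[[0, 0, 0], [0, 2.4, 0], 0], [[0, 0, 0], [0, 2.4, 0], 0], [[0, 0, 0], [0, 2.4, 0], 0], [[0, 0, 0], [0, 2.4, 0], 0], [[0, 0, 0], [0, 2.4, 0], 0]])

```text
time: 10.63
tool_pos: [0.4828, -0.0862, 0.1349]
tcp_rot: [-2.894, -0.334, -0.97]
wrist_force: [-3.0, 1.5, 6.3]
width: -0.0
grip_force: 3.3
```

Emit:
step_arm(targets=[[[0, 0, 0], [0, 0, 0], 0]])

```text
time: 10.72
tool_pos: [0.4829, -0.0866, 0.1349]
tcp_rot: [-2.895, -0.333, -0.97]
wrist_force: [-3.2, 0.4, 7.4]
width: -0.004
grip_force: 3.1
```

```bash
python3 - <<'E'
from h import *
import h
k=calibration("wrist");im=read_camera("wrist");cv2.imwrite("pics/w6.png",cv2.resize(im[60:180,200:500,::-1],None,fx=2.5,fy=2.5,interpolation=cv2.INTER_CUBIC))
f=h.on_dial
for d in (.078,.083,.088,.093):
    h.on_dial=lambda k,p,d=d:f(k,p,d); print(d); dial(im,k)
delta(-0.007,.080)
E
```

```text
0.078
orange 182 [384.5 108.9] [[-41.2  99.1]]
blue 484 [230.6 108.2] [[41.7 99.4]]
needle n 203 angle -0.858 z 73.1 95.8 line through y -35.9 z 84.4 | y at z=42: 13.2
0.083
orange 182 [384.5 108.9] [[-42.9  92.9]]
blue 484 [230.6 108.2] [[44.  93.2]]
needle n 203 angle -0.858 z 65.6 89.4 line through y -37.3 z 77.5 | y at z=42: 3.8
0.088
orange 182 [384.5 108.9] [[-44.6  86.6]]
blue 484 [230.6 108.2] [[46.2 86.9]]
needle n 203 angle -0.857 z 58.2 83.0 line through y -38.8 z 70.6 | y at z=42: -5.8
0.093
orange 182 [384.5 108.9] [[-46.4  80.4]]
blue 484 [230.6 108.2] [[48.4 80.7]]
needle n 203 angle -0.858 z 50.7 76.6 line through y -40.2 z 63.6 | y at z=42: -15.2
tip now [ 0.5188 -0.0784  0.0712] delta tool mm [ 5.7  1.6 -6.7]
world z in tool [ 0.602  0.002 -0.798] F [-2.79  0.15  6.03] t 10.7667
```

View pics/w6.png

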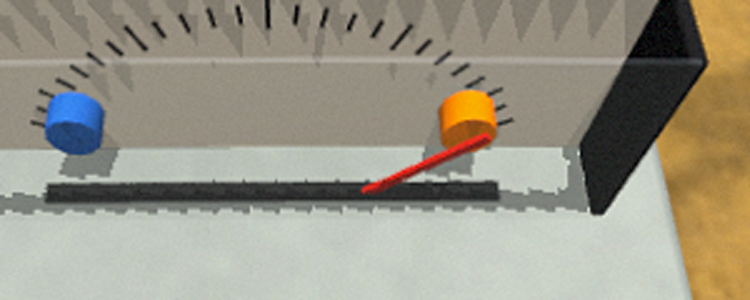

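The needle sits at -0.858, with its tip just under the orange disc because of the height parallax. About 0.042 rad is left, which is 1.4 mm at the rim.

Emit:
step_arm(targets=[[[0, 0, 0], [0, 0.7, 0], 0], [[0, 0, 0], [0, 0.7, 0], 0], [[0, 0, 0], [0, 0, 0], 0], [[0, 0, 0], [0, 0, 0], 0]])

```text
time: 11.1
tool_pos: [0.4832, -0.0879, 0.1349]
tcp_rot: [-2.895, -0.333, -0.971]
wrist_force: [-2.2, -0.6, 6.0]
width: -0.003
grip_force: 3.0
```

Emit:
step_arm(targets=[[[0, 0, 0], [1.2, 0, -1.6], 0], [[0, 0, 0], [6, 0, -8], 0], [[0, 0, 0], [9, 0, -12], 0], [[0, 0, 0], [0, 0, 0], 0], [[0, 0, 0], [0, 0, 0], 0]])

```text
time: 11.52
tool_pos: [0.483, -0.0878, 0.1619]
tcp_rot: [-2.896, -0.334, -0.971]
wrist_force: [0.3, 0.8, -1.2]
width: 0.003
grip_force: 0.0
```

```bash
python3 - <<'E'
from h import *
import h
k=calibration("wrist");im=read_camera("wrist");cv2.imwrite("pics/w7.png",cv2.resize(im[40:380,:,::-1],None,fx=1.25,fy=1.25))
f=h.on_dial
for d in (.0845,.093):
    h.on_dial=lambda k,p,d=d:f(k,p,d); print(d); dial(im,k)
delta(-0.078,.095)
for z in (.07,.075,.08):
  for d in tip_of("wrist","store_button_top")[:1]: print(d["at"],at_z("wrist",d["at"],z,k).round(4))
print(W-BY*.078)
E
```

```text
0.0845
orange 148 [374.9 135.3] [[-43.9  91.2]]
blue 357 [240.9 132. ] [[43.  94.4]]
needle n 142 angle -0.882 z 62.7 87.0 line through y -38.0 z 74.7 | y at z=42: 1.8
0.093
orange 148 [374.9 135.3] [[-46.8  78.6]]
blue 357 [240.9 132. ] [[46.7 82. ]]
needle n 142 angle -0.884 z 48.0 74.1 line through y -40.4 z 60.9 | y at z=42: -17.5
tip now [ 0.5183 -0.0793  0.0974] delta tool mm [-0.8 71.8  2.6]
world z in tool [ 0.602  0.002 -0.799] F [ 0.05 -0.21  0.2 ] t 11.5667
[265.7, 444.5] [ 0.5407 -0.1558  0.07  ]
[265.7, 444.5] [ 0.5394 -0.1539  0.075 ]
[265.7, 444.5] [ 0.5381 -0.152   0.08  ]
[ 0.53547832 -0.1490165   0.062     ]
```

View pics/w7.png

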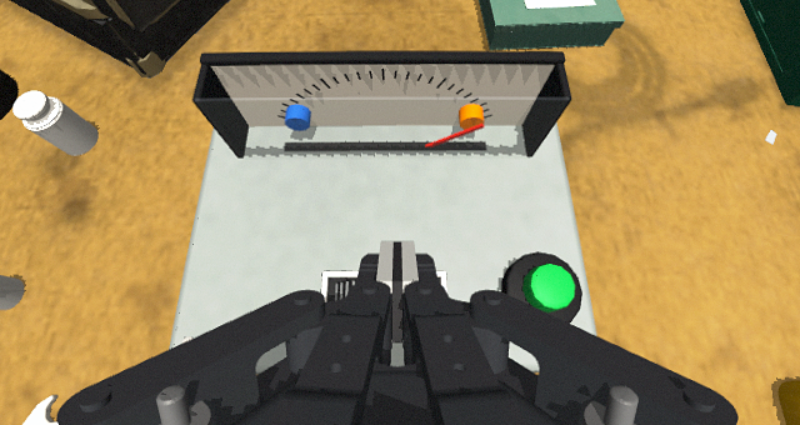

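The needle is at about -0.89 by both picture and stroke length, pointing at the orange disc near (125, 475) in the crop. The finger is clear of the wheel, so I'm going to the button.

Emit:
step_arm(targets=[[[0, 0, 0], [3, 14, -4], 0], [[0, 0, 0], [2, 20, 0], 0], [[0, 0, 0], [0, 20, 0], 0], [[0, 0, 0], [0, 20, 0], 0], [[0, 0, 0], [0, 0, 0], 0]])

```text
time: 12.13
tool_pos: [0.502, -0.1622, 0.1678]
tcp_rot: [-2.898, -0.329, -0.971]
wrist_force: [-0.5, -0.5, 1.0]
width: -0.004
grip_force: 0.0
```

Emit:
step_arm(targets=[[[0, 0, 0], [-3, 0, 4], 0], [[0, 0, 0], [-3, 0, 4], 0], [[0, 0, 0], [-1.8, 0, 2.4], 0], [[0, 0, 0], [0, 0, 0], 0]])

```text
time: 12.47
tool_pos: [0.4996, -0.1575, 0.1527]
tcp_rot: [-2.894, -0.334, -0.964]
wrist_force: [1.2, 0.6, -0.1]
width: 0.002
grip_force: 0.0
```

```bash
python3 - <<'E'
from h import *
delta(-0.078,.085)
im=read_camera("wrist");cv2.imwrite("pics/w8.png",im[100:400,100:600,::-1])
E
```

```text
tip now [ 0.5352 -0.1491  0.0889] delta tool mm [-2.1 -0.   3.3]
world z in tool [ 0.6   -0.001 -0.8  ] F [ 1.17  0.6  -0.13] t 12.4667
```

View pics/w8.png

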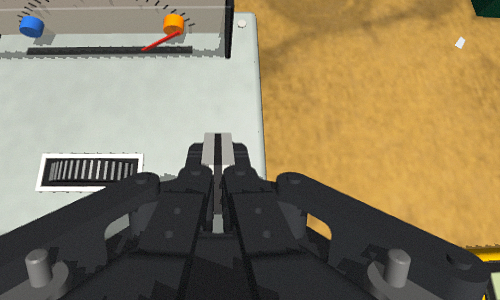

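The finger hides the button at crop (218, 150), as it should from above. The needle still points at orange (33, 160). Now I press down, feeling for contact.

Emit:
step_arm(targets=[[[0, 0, 0], [-0.6, 1, 5], 0], [[0, 0, 0], [-1.2, 0.5, 1.6], 0], [[0, 0, 0], [0, 0, 0], 0]])

```text
time: 12.77
tool_pos: [0.5038, -0.1597, 0.148]
tcp_rot: [-2.895, -0.334, -0.968]
wrist_force: [0.1, -0.8, 1.0]
width: -0.004
grip_force: 0.0
```

Emit:
step_arm(targets=[[[0, 0, 0], [-0.9, 0, 1.2], 0], [[0, 0, 0], [-0.9, 0, 1.2], 0], [[0, 0, 0], [0, 0, 0], 0]])

```text
time: 13.02
tool_pos: [0.5039, -0.1599, 0.1455]
tcp_rot: [-2.895, -0.333, -0.969]
wrist_force: [-0.1, 1.9, 2.9]
width: 0.001
grip_force: 1.4
```

Emit:
step_arm(targets=[[[0, 0, 0], [-0.9, 0, 1.2], 0], [[0, 0, 0], [-0.9, 0, 1.2], 0], [[0, 0, 0], [0, 0, 0], 0]])

```text
time: 13.27
tool_pos: [0.504, -0.16, 0.1426]
tcp_rot: [-2.895, -0.333, -0.97]
wrist_force: [-1.9, 2.3, 4.8]
width: -0.0
grip_force: 2.3
```

Emit:
step_arm(targets=[[[0, 0, 0], [-0.6, 0, 0.8], 0], [[0, 0, 0], [-0.6, 0, 0.8], 0], [[0, 0, 0], [0, 0, 0], 0]])

```text
time: 13.52
tool_pos: [0.504, -0.16, 0.1407]
tcp_rot: [-2.895, -0.334, -0.97]
wrist_force: [-2.2, 2.0, 6.4]
width: 0.003
grip_force: 2.9
```

Emit:
step_arm(targets=[[[0, 0, 0], [-0.3, 0, 0.4], 0], [[0, 0, 0], [0, 0, 0], 0]])

```text
time: 13.68
tool_pos: [0.5041, -0.16, 0.1405]
tcp_rot: [-2.894, -0.334, -0.97]
wrist_force: [-4.2, 2.8, 8.1]
width: 0.003
grip_force: 4.4
```

The force rose sharply, so the button is at its stop. Releasing and backing off.

Emit:
step_arm(targets=[[[0, 0, 0], [3, 0, -4], 0], [[0, 0, 0], [6, 0, -8], 0], [[0, 0, 0], [9, 0, -12], 0], [[0, 0, 0], [12, 0, -16], 0], [[0, 0, 0], [0, 0, 0], 0]])

```text
time: 14.1
tool_pos: [0.5052, -0.1614, 0.1932]
tcp_rot: [-2.897, -0.335, -0.976]
wrist_force: [1.5, -0.8, 1.0]
width: -0.001
grip_force: 0.0
```

```bash
python3 - <<'E'
from h import *
import h
k=calibration("wrist");im=read_camera("wrist")
f=h.on_dial
h.on_dial=lambda k,p:f(k,p,.0845); dial(im,k)
s=read_state();print(s["time"],s["tool_pos"],s["wrist_force"])
cv2.imwrite("pics/w9.png",im[:300,:,::-1])
E
```

```text
orange 114 [272.2 163.4] [[-50.3  93.8]]
blue 289 [149.9 160.7] [[38.8 97.6]]
needle n 90 angle -0.885 z 63.6 86.7 line through y -38.9 z 75.1 | y at z=42: 1.5
14.15 [ 0.5046082  -0.16104548  0.19171163] [0.30168216 0.63997841 0.18476148]
```

View pics/w9.png

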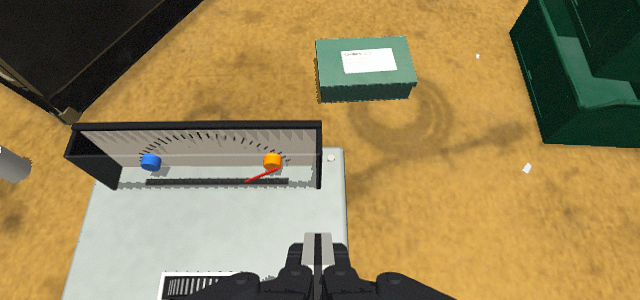

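The needle still reads -0.885, pointing at the orange disc (162, 272), and the robot is touching nothing.

```bash
python3 -c "
from workcell import finish_job
print(finish_job())"
```

```text
the job is handed in; nothing more can be done
None
```

I rolled the needle to the orange disc (about -0.885 rad measured, target -0.9), pressed the green button to its stop at about 8 N (up to 9.5 N in all), released it, and handed the job in with the arm clear at about 14 s; the result was not reported.

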